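Shut down an interlocked conveyor switch bank at the pack station

ROBOT

A 7-joint arm with a two-finger parallel gripper is mounted at the origin on the work surface. World frame = base frame: x ahead of the robot, y to its left, z up, the work surface at z = 0. Lengths are in m, angles in rad, forces in N, time in s.
With the tool pointing down it reaches from about 0.425 to 0.875 m from the base axis. Payload 4.7 kg.
Tool frame: the origin (TCP) lies at the very end of the fingers, on their centre line; the grasp point (between the pads) lies 19 mm behind it; z points along the fingers, y is the line along which they close (so a half turn about z gives the same grasp; the last joint's range is limited). The gripper opens to 87 mm and grips with 3 to 60 N. Pads are 19 mm wide; open, the fingers measure 117 mm over their backs; the gripper's body (75 mm by 190 mm) begins 51 mm behind the grasp point.
Start: joints at [-1.104, 0.321, -0.07, 1.45, 0.023, 1.371, -0.057], TCP at [0.284, 0.585, 0.223] pointing down, gripper open.
Joint ranges: [-2.86, 2.86], [-0.3, 2.09], [-1.38, 1.24], [0.06, 2.45], [-1.56, 4.7], [0.09, 2.05], [-2.69, 2.69]. Speed limits (rad/s): [2.57, 2.57, 3.14, 3.14, 3.14, 3.14, 3.14].

INTERFACE

Orientations are given as a rotation vector (axis times angle).
In Python, from bench import ctrl, get_image, job gives the robot as it stands.
- The arm moves only by the shell command python3 -m crank 'ROWS' [FORCE]. ROWS is JSON, a list that holds one entry, the list of rows, each a list of 5 numbers: the shift along the tool's x, y, z in mm, then the turn about the tool's z in rad, then the closure, from -1 (fully open) to 1 (shut), so that 0 is half open. A call has 1 to 10 rows; each row shifts and turns the commanded pose from where the row before left it, along the tool's axes as they then stand; what a row does not reach is not made up. A row lasts 1/12 s, in which the tool goes at most 41.7 mm and 7.16 degrees, less where a joint would pass 70% of its speed; a pose out of reach is approached as far as the arm can. A call with a gripper value outside its range is refused whole. The fingers move at their own pace and stop on an object; FORCE is the grip in N (left out, the last holds). Time passes only in rows, so rows that do not move let the fingers close. It gives the time, the measured TCP pose, the force, the opening and the grip force at its end, in the units of the state.
- ctrl.get_state(): the state, without advancing time (a new reading comes with each control period).
- get_image(name): name is "scene" or "top" or "wrist"; returns a dict with "pixels" (384x512x3 uint8, red, green, blue), "fx", "fy", "cx", "cy" (pixels), "T" (4x4, takes a point from camera to world coordinates); the wrist camera has in their place "T_tool_cam" (4x4, takes a point from camera to tool coordinates, whose origin is the TCP and whose axes are the flange's). Camera axes: x right, y down, z forward; pixel columns grow to the right and rows downward; lengths in m; the calibration is good to about 2 mm. A picture is of the moment at which its call begins: read the wrist's pose just before it. There is no depth.
- job.close_job(): hands the job in; it is judged then, once.
The state is a dict: "time": time; "joint_positions": joint angles; "qd": joint speeds; "joint_torque": joint torques, N m; "position": TCP position; "tool_rot": TCP orientation; "ft_force": force on the tool from outside, world axes, zero at the start; "torque": the same for the moment, N m; "grip_width": opening from 0.0 (shut) to 1.0 (fully open); "grip_force": force on a finger pad.
Only numpy, scipy, OpenCV 4.12 (cv2) and the standard library are available. Lean on these libraries where they do the work, as an engineer would, in place of code of your own. Each camera call takes 0.05 s, during which the arm holds its last target. There are 200 camera calls.

TASK

Shut the packing conveyor down: throw all three levers of the grey switch bank from ON (leaning away from its sloped front) to OFF (leaning to the front), each fully home so that it stays there by itself. The levers are mechanically interlocked and may only be thrown in the order the interlock allows, which is not marked: try each with a light but definite push (a free one gives at about 10 N), and if it stands firm leave it and try another; never force a blocked lever, as more than about 20 N on it overloads the interlock. Leave the tape roll, the label roll and the scanner where they are.

Things in the scene. Friction and masses are not known exactly. Their poses are not given: they have to be found in the camera images.
- switch_bank: Grey sheet-steel desk console, bolted down, 340 mm wide (y), 240 mm deep (x); case top 100 mm high with 8 mm raised steel escutcheons round three lever slots. Origin at the centre of the underside, z up, x towards its back (cable entries), y to the left as seen from its sloped front. The interlock inside is out of sight; which of the six orders it allows differs from case to case.
- lever_axis (a point): Middle of the line, parallel to the console's y, about which all three levers turn: 85 mm above the console's underside, over its origin. Levers stand along it at y +90 (left), 0 (middle) and -90 mm (right). A lever not yet due is blocked: it gives only 3 to 9 mm at the grip, stands firm, and springs back when let go. Each is released only when the one before it is fully home.
- lever_left (a joint): Angle of the left lever (rad): 0 = ON, leaning 0.55 rad to the console's back; 0.55 = upright; 1.10 = OFF, leaning 0.55 rad to its front. Sprung toggle: a free lever needs 4 to 10 N at the grip to leave ON (more if the push rubs along it; 14 N is always enough), then jumps to upright, and 4 to 10 N again from upright until it snaps home past 0.85. Let go short of 0.8 it falls back to upright, short of 0.25 to ON.
- lever_middle (a joint): Angle of the middle lever (rad): 0 = ON, leaning 0.55 rad to the console's back; 0.55 = upright; 1.10 = OFF, leaning 0.55 rad to its front. Sprung toggle: a free lever needs 4 to 10 N at the grip to leave ON (more if the push rubs along it; 14 N is always enough), then jumps to upright, and 4 to 10 N again from upright until it snaps home past 0.85. Let go short of 0.8 it falls back to upright, short of 0.25 to ON.
- lever_right (a joint): Angle of the right lever (rad): 0 = ON, leaning 0.55 rad to the console's back; 0.55 = upright; 1.10 = OFF, leaning 0.55 rad to its front. Sprung toggle: a free lever needs 4 to 10 N at the grip to leave ON (more if the push rubs along it; 14 N is always enough), then jumps to upright, and 4 to 10 N again from upright until it snaps home past 0.85. Let go short of 0.8 it falls back to upright, short of 0.25 to ON.
- lever_left_grip (a point): Centre of the left lever's black grip, 90 mm from the turning line. Grip 22 mm wide (console's y), 16 mm thick (swing direction), 52 mm long (65 to 117 mm from the line), on a steel shank 8 x 12 mm. Swings from 47 mm behind the line to 47 mm in front; 162 mm above the bench at both ends, 175 mm upright. If blocked, over about 20 N here overloads the interlock.
- lever_middle_grip (a point): Centre of the middle lever's black grip, 90 mm from the turning line. Grip 22 mm wide (console's y), 16 mm thick (swing direction), 52 mm long (65 to 117 mm from the line), on a steel shank 8 x 12 mm. Swings from 47 mm behind the line to 47 mm in front; 162 mm above the bench at both ends, 175 mm upright. If blocked, over about 20 N here overloads the interlock.
- lever_right_grip (a point): Centre of the right lever's black grip, 90 mm from the turning line. Grip 22 mm wide (console's y), 16 mm thick (swing direction), 52 mm long (65 to 117 mm from the line), on a steel shank 8 x 12 mm. Swings from 47 mm behind the line to 47 mm in front; 162 mm above the bench at both ends, 175 mm upright. If blocked, over about 20 N here overloads the interlock.
- locking_frame: Steel frame with the interlock's locking dogs, inside the console and out of sight; same origin and axes as the console. Only listed because the load on it is watched.
- tape_roll: Roll of brown packing tape lying flat, 110 mm across, 50 mm high, bystander. Origin at the centre of its underside.
- label_roll: Roll of blank white labels standing on end, 96 mm across, 100 mm high, bystander. Origin at the centre of its underside.
- scanner: Hand-held scanner lying flat, grey and black, 150 mm long, 62 mm wide, 36 mm high, bystander. Origin near the middle of its underside, x along its length.

How it is judged:
On the way, in this order (a step that is already met when the one before it is completed fails the run):
1. a first lever is thrown fully off (value of joint any of lever_left, lever_middle, lever_right above 1.05 rad), for 0.2 s.
2. a second lever is thrown fully off as well ((value of joint each of lever_left, lever_middle above 1.05 rad or value of joint each of lever_left, lever_right above 1.05 rad or value of joint each of lever_middle, lever_right above 1.05 rad)), for 0.2 s.
At the end, for the whole second after the job is handed in: All three levers stand at rest fully home in OFF (joint above 1.05 rad of 1.10) (value of joint each of lever_left, lever_middle, lever_right above 1.05 rad and velocity of joint each of lever_left, lever_middle, lever_right below 0.1 rad/s); the robot touches nothing.
It fails at once if the interlock is overloaded by forcing a blocked lever (more than about 20 N at the grip, 36 N on the locking dogs inside) (contact force between locking_frame and anything else above 36 N).
It fails at once if the tape roll, the label roll or the scanner is shifted by more than 20 mm (distance of any of tape_roll, label_roll, scanner from where it was at the start of the episode above 0.02 m).
It also fails if it takes over 72 s, if anything falls off the work surface, if the arm or the gripper's body presses on something with over 40 N, if the wrist force passes 120 N, or if a joint passes its speed limit or range.

## Working session

There is one attempt and no reset: what is moved stays moved. The work goes in short steps, Python scripts to look and compute and a shell command to move; the robot and the scene stay as the last step left them, time stands still between calls to the robot, and variables do not carry over. Pictures are saved under pics/ and viewed, at most 10 in all, crops included, and the job is handed in when it is done.

```bash
ls; mkdir -p pics
python3 - <<'E'
from bench import ctrl,get_image,job
import cv2,numpy as np
s=ctrl.get_state();print(s)
for n in("scene","top"):
    d=get_image(n);cv2.imwrite(f"pics/{n}0.png",d["pixels"][:,:,::-1]);print(n,d["fx"],d["fy"],d["cx"],d["cy"],np.round(d["T"],4).tolist())
    np.savez(f"{n}0.npz",**d)
E
```

```text
pics
{'time': 0.0, 'joint_positions': array([-1.10391423,  0.321823  , -0.07009029,  1.45169801,  0.0226184 ,
        1.37080646, -0.05690662]), 'qd': array([ 0.00076865,  0.00071543, -0.00062042, -0.00092195, -0.00038255,
       -0.0002829 ,  0.0002223 ]), 'joint_torque': array([-8.55374419e-04, -4.91280127e+01, -4.04374329e-01, -3.12531495e+01,
       -6.39276300e-02,  4.36198991e-02,  1.83174243e-04]), 'position': array([0.28415436, 0.58396666, 0.22145002]), 'tool_rot': array([-7.05044673e-01, -3.06112381e+00,  3.01675601e-03]), 'ft_force': array([-0.41909348, -0.33460685,  0.03377603]), 'torque': array([ 0.00060687, -0.00169349,  0.0075442 ]), 'grip_force': 0.0, 'grip_width': 0.9999354445700627}
scene 420.74182643155825 420.74182643155825 256.8759953690798 185.15846664847737 [[-0.5302, 0.7033, -0.4736, 1.1267], [0.8477, 0.4283, -0.3129, 0.4072], [-0.0173, -0.5674, -0.8233, 1.0924], [0.0, 0.0, 0.0, 1.0]]
top 381.1042924691883 381.1042924691883 259.8140446101896 197.03167751742993 [[0.0056, -0.9977, 0.0674, 0.5218], [-0.9999, -0.0046, 0.0149, 0.012], [-0.0146, -0.0674, -0.9976, 0.9679], [0.0, 0.0, 0.0, 1.0]]
```

View pics/scene0.png

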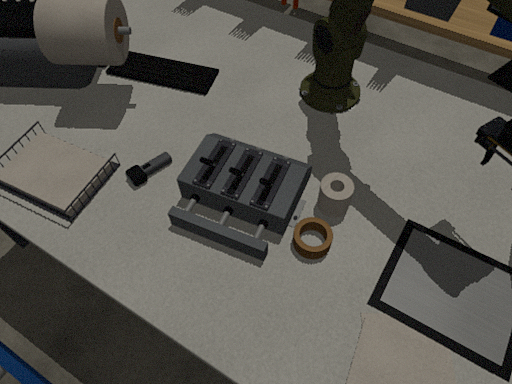

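View pics/top0.png

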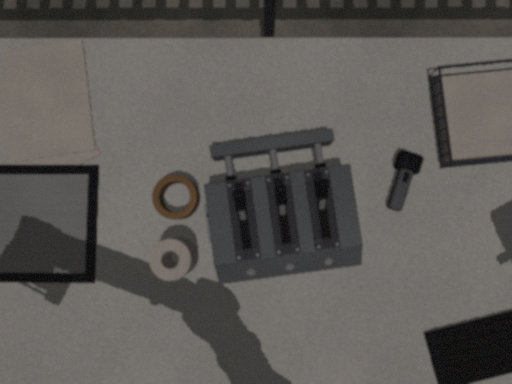

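The scene view shows the grey console near (245,180), with the sloped front facing the robot and the conduit at the back. The white roll is at (337,190), the tape at (313,238) and the scanner at (150,168). In the top view the three slots are at about x=243, 283 and 323, rows 175-250, and the front is towards the image bottom.

Run:
```python
import cv2,numpy as np
t=np.load("top0.npz")["pixels"][:,:,::-1][120:290,195:370]
s=np.load("scene0.npz")["pixels"][:,:,::-1][120:260,160:330]
f=lambda a:cv2.resize(np.clip(a.astype(float)*2,0,255).astype(np.uint8),(400,360) if 0 else None,fx=4,fy=4,interpolation=cv2.INTER_CUBIC)
cv2.imwrite("pics/tc.png",f(t)[:600]);cv2.imwrite("pics/sc.png",f(s))
```

```text
(no output)
```

View pics/tc.png

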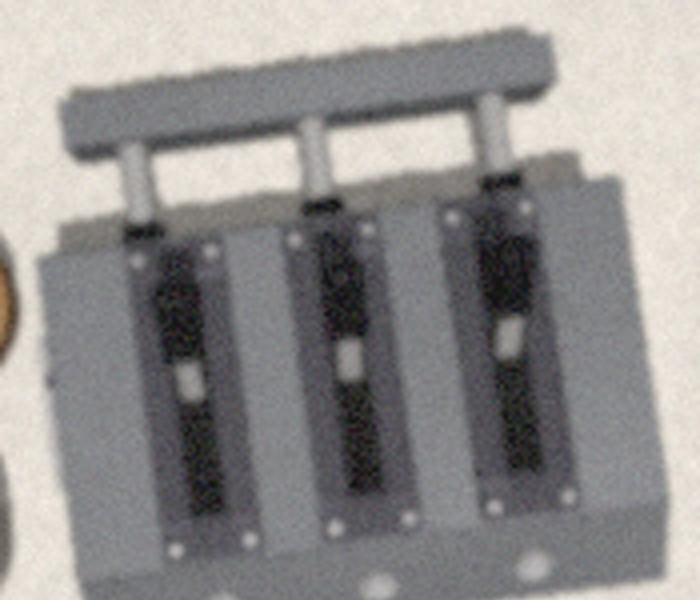

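View pics/sc.png

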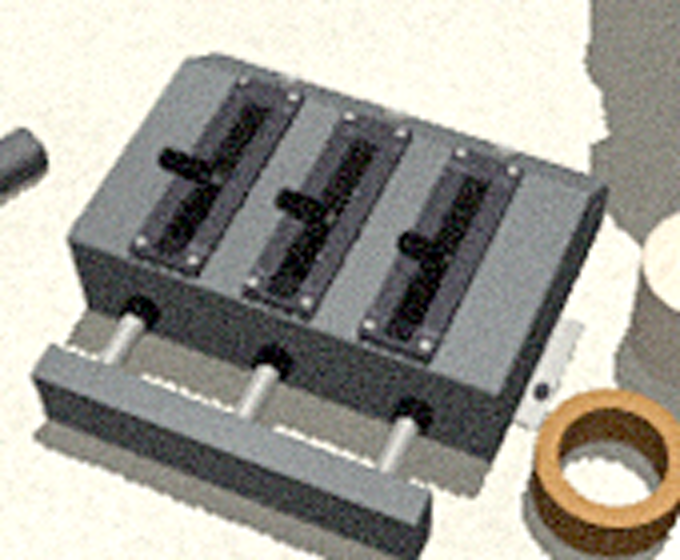

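The crops show four screws on each escutcheon. In the top crop (offset 195,120, 4x) they run from (138,261) on the left escutcheon to (569,497) on the right. The black grips lean to the back, with pale shanks at about (190,380), (349,358) and (509,338).

```bash
cat > h.py <<'E'
import numpy as np
from scipy.spatial.transform import Rotation as R
def ray(d,uv,z):
    T=d["T"];c=np.array([(uv[0]-d["cx"])/d["fx"],(uv[1]-d["cy"])/d["fy"],1.])
    v=T[:3,:3]@c;return T[:3,3]+v*(z-T[2,3])/v[2]
def proj(d,p):
    T=d["T"];q=T[:3,:3].T@(np.array(p)-T[:3,3]);return np.array([d["fx"]*q[0]/q[2]+d["cx"],d["fy"]*q[1]/q[2]+d["cy"]])
E
python3 - <<'E'
from h import *
t=dict(np.load("top0.npz"));s=dict(np.load("scene0.npz"))
S=[[(138,261),(211,251),(176,550),(250,540)],[(295,240),(368,230),(335,528),(409,518)],[(453,218),(526,208),(495,508),(569,497)]]
P=np.array([[ray(t,((u+.5)/4-.5+195,(v+.5)/4-.5+120),.108)[:2] for u,v in l] for l in S])
c=P.mean(1);o=c.mean(0);e=c[0]-c[2];yaw=np.arctan2(-e[0],e[1]);print(c,o,np.linalg.norm(e),yaw)
back=P[:,:2].mean((0,1));front=P[:,2:].mean((0,1));b=back-front;print(np.linalg.norm(b),np.arctan2(b[1],b[0]))
S2=[[(245,80),(293,98),(141,243),(193,260)],[(348,116),(401,134),(252,287),(307,307)],[(460,153),(513,171),(369,326),(426,345)]]
P2=np.array([[ray(s,((u+.5)/4-.5+160,(v+.5)/4-.5+120),.108)[:2] for u,v in l] for l in S2])
c2=P2.mean(1);print(c2,c2.mean(0))
Rz=R.from_euler('z',yaw)
for y in(.09,0,-.09):
    for r in (.117,.09,.065):
        w=Rz.apply([r*np.sin(.55),y,.085+r*np.cos(.55)])+np.r_[(o+c2.mean(0))/2,0]
        print(y,r,(proj(t,w)-[195,120])*4,(proj(s,w)-[160,120])*4)
T=R.from_rotvec([-7.05044673e-01,-3.06112381e+00,3.01675601e-03]).as_matrix();print(T)
E
```

```text
[[ 0.52884371  0.06245649]
 [ 0.54141294 -0.02649563]
 [ 0.55383928 -0.11590884]] [ 0.54136531 -0.02664933] 0.18010821740613786 0.13923020164272154
0.16406224501460637 0.14089399558773852
[[ 0.55350671 -0.11939519]
 [ 0.54272334 -0.02997945]
 [ 0.52808765  0.05862377]] [ 0.54143923 -0.03025029]
0.09 0.117 [171.42707486 279.02412659] [408.75779346 249.04381892]
0.09 0.09 [177.99306619 309.04216886] [417.39208208 252.86168554]
0.09 0.065 [183.76209154 335.41668539] [425.03864058 256.24280259]
0 0.117 [344.29547883 255.63210383] [285.8929956  205.47997678]
0 0.09 [346.16153632 286.30479958] [297.14667462 210.21220818]
0 0.065 [347.80104372 313.25365407] [307.12142747 214.40664438]
-0.09 0.117 [517.37874327 232.21100681] [167.71844053 163.57914146]
-0.09 0.09 [514.53333429 263.53993917] [181.3894626  169.15463519]
-0.09 0.065 [512.03345369 291.06448499] [193.51673158 174.10053549]
[[-8.99248158e-01  4.37438219e-01 -7.45696732e-04]
 [ 4.37438839e-01  8.99246365e-01 -1.79925973e-03]
 [-1.16499894e-04 -1.94417771e-03 -9.99998103e-01]]
```

```bash
python3 -m crank '[[[0,0,-10,-0.1185,1],[0,0,-10,-0.1185,1],[0,0,-10,-0.1185,1],[0,0,-10,-0.1185,1],[0,0,-5,-0.1185,1],[-8,-17,0,0,1],[-17,-34,0,0,1],[-17,-34,0,0,1],[-17,-34,0,0,1],[0,0,0,0,1]]]' 15
```

```text
time: 0.93
position: [0.3669, 0.4668, 0.2676]
tool_rot: [-0.199, 3.131, -0.008]
ft_force: [1.4, -0.8, 0.2]
grip_width: 0.329
grip_force: 0.0
```

```bash
cat >> h.py <<'E'
O=np.array([.5414,-.0284,0]);YAW=.140
def where():
    from bench import ctrl
    s=ctrl.get_state();p=R.from_euler('z',-YAW).apply(s["position"]-O)*1000
    X=R.from_rotvec(s["tool_rot"]).as_matrix()[:,0];f=R.from_euler('z',-YAW).apply(s["ft_force"])
    print("t %.2f console xyz mm"%s["time"],p.round(1),"yaw err",round(float((np.arctan2(X[1],X[0])-YAW-np.pi+np.pi)%(2*np.pi)-np.pi),4),"F",f.round(1),"w",round(s["grip_width"],3))
E
python3 -c "from h import *;where()"
```

```text
t 0.93 console xyz mm [-103.7  514.7  267.6] yaw err -0.0128 F [ 1.3 -1.   0.2] w 0.329
```

```bash
python3 -m crank '[[[-17,-35,0,0,1],[-17,-35,0,0,1],[-17,-35,0,0,1],[-17,-35,0,0,1],[-17,-35,0,0,1],[-17,-35,0,0,1],[-17,-35,0,0,1],[-17,-35,0,0,1],[-17,-35,0,0,1],[0,0,0,0,1]]]' >/dev/null; python3 -c "from h import *;where()"; python3 -m crank '[[[-17,-35,0,0,1],[-17,-35,0,0,1],[-10,-15,0,0,1],[0,0,0,0,1],[0,0,0,0,1]]]'>/dev/null; python3 -c "from h import *;where()"
```

```text
t 1.77 console xyz mm [ 45.7 197.9 267.2] yaw err -0.0136 F [ 0.2 -1.8 -0.3] w 0.003
t 2.18 console xyz mm [ 86.8 122.8 266.8] yaw err -0.0029 F [0.2 0.2 0.5] w 0.005
```

```bash
python3 -m crank '[[[-18,-33,0,0,1],[0,0,30,0,1],[0,0,35,0,1],[0,0,35,0,1],[0,0,6,0,1],[0,0,0,0,1],[0,0,0,0,1]]]'>/dev/null
python3 - <<'E'
from h import *;where()
from bench import get_image
import cv2
d=get_image("scene");cv2.imwrite("pics/s1.png",cv2.resize(np.clip(d["pixels"][60:260,150:350,::-1].astype(float)*1.8,0,255).astype(np.uint8),None,fx=3,fy=3,interpolation=cv2.INTER_CUBIC))
E
```

```text
t 2.77 console xyz mm [105.4  92.2 162.9] yaw err 0.0016 F [ 0.1 -0.   0.6] w 0.009
```

View pics/s1.png

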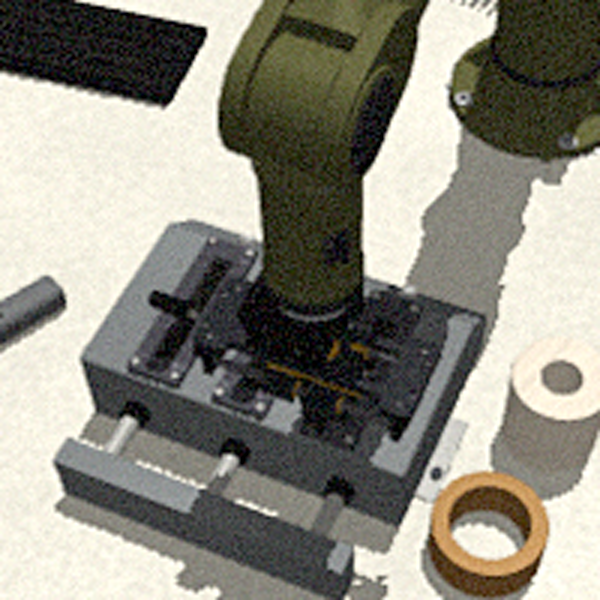

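The gripper body covers the left lever, with the fingers (about (340,430)) coming down just behind it and clear of everything. I'll approach gently now.

```bash
python3 -m crank '[[[10,0,0,0,1],[8,0,2,0,1],[0,0,0,0,1],[0,0,0,0,1]]]'>/dev/null; python3 -c "from h import *;where()"; python3 -m crank '[[[3,0,0,0,1],[0,0,0,0,1],[0,0,0,0,1]]]'>/dev/null; python3 -c "from h import *;where()"; python3 -m crank '[[[3,0,0,0,1],[0,0,0,0,1],[0,0,0,0,1]]]'>/dev/null; python3 -c "from h import *;where()"
```

```text
t 3.15 console xyz mm [ 87.5  90.9 161.2] yaw err -0.0001 F [-0.  -0.3  0.5] w 0.006
t 3.40 console xyz mm [ 84.1  90.7 159.8] yaw err -0.0003 F [ 0.5 -1.2 -0.3] w 0.006
t 3.65 console xyz mm [ 80.8  90.6 159.5] yaw err -0.0003 F [-0.4  0.3 -0.5] w 0.005
```

```bash
python3 -m crank '[[[2,0,0,0,1],[0,0,0,0,1],[0,0,0,0,1]]]'>/dev/null; python3 -c "from h import *;where()"; python3 -m crank '[[[2,0,0,0,1],[0,0,0,0,1],[0,0,0,0,1]]]'>/dev/null; python3 -c "from h import *;where()"; python3 -m crank '[[[2,0,0,0,1],[0,0,0,0,1],[0,0,0,0,1]]]'>/dev/null; python3 -c "from h import *;where()"
```

```text
t 3.90 console xyz mm [ 78.8  90.7 159.5] yaw err -0.0003 F [ 0.2  0.  -0.6] w 0.007
t 4.15 console xyz mm [ 76.8  90.7 159.6] yaw err -0.0003 F [-0.5  0.3  0.2] w 0.008
t 4.40 console xyz mm [ 74.9  90.7 159.7] yaw err -0.0003 F [ 0.5 -0.2  0.8] w 0.004
```

```bash
python3 -m crank '[[[2,0,0,0,1],[0,0,0,0,1],[0,0,0,0,1]]]'>/dev/null; python3 -c "from h import *;where()"; python3 -m crank '[[[2,0,0,0,1],[0,0,0,0,1],[0,0,0,0,1]]]'>/dev/null; python3 -c "from h import *;where()"; python3 -m crank '[[[2,0,0,0,1],[0,0,0,0,1],[0,0,0,0,1]]]'>/dev/null; python3 -c "from h import *;where()"
```

```text
t 4.65 console xyz mm [ 73.5  90.7 160.2] yaw err -0.0002 F [2.5 0.7 1.4] w 0.006
t 4.90 console xyz mm [ 71.7  90.7 160.3] yaw err -0.0003 F [ 3.5 -1.2  2.2] w 0.004
t 5.15 console xyz mm [ 70.7  90.7 160.8] yaw err -0.0002 F [5.5 0.1 3.1] w 0.004
```

```bash
python3 -m crank '[[[2,0,0,0,1],[0,0,0,0,1],[0,0,0,0,1]]]'>/dev/null; python3 -c "from h import *;where()"; python3 -m crank '[[[2,0,0,0,1],[0,0,0,0,1],[0,0,0,0,1]]]'>/dev/null; python3 -c "from h import *;where()"
```

```text
t 5.40 console xyz mm [ 69.9  90.7 161.2] yaw err -0.0001 F [8.8 0.7 3. ] w 0.006
t 5.65 console xyz mm [ 69.2  90.8 161.7] yaw err -0.0001 F [11.   0.1  3.5] w 0.001
```

```bash
python3 -m crank '[[[1.5,0,0,0,1],[0,0,0,0,1],[0,0,0,0,1]]]'>/dev/null; python3 -c "from h import *;where()"; python3 -m crank '[[[1,0,0,0,1],[0,0,0,0,1],[0,0,0,0,1]]]'>/dev/null; python3 -c "from h import *;where()"
```

```text
t 5.90 console xyz mm [ 68.6  90.7 162.1] yaw err -0.0001 F [12.7 -0.1  1.6] w 0.007
t 6.15 console xyz mm [ 68.2  90.8 162.4] yaw err -0.0001 F [14.8 -0.4  2.4] w 0.004
```

Left is blocked: it stands firm at 14.8 N after about 5 mm. I'll back off and try the middle one.

```bash
python3 -m crank '[[[-14,0,0,0,1],[-14,0,0,0,1],[0,-30,0,0,1],[0,-30,0,0,1],[0,-30,0,0,1],[0,0,0,0,1],[0,0,0,0,1]]]'>/dev/null; python3 -c "from h import *;where()"
```

```text
t 6.73 console xyz mm [ 88.2  -2.3 158.4] yaw err -0.0054 F [-0.2  0.6  0.2] w 0.001
```

```bash
python3 -m crank '[[[6,1,0,-0.003,1],[6,1,0,0,1],[0,0,0,0,1],[0,0,0,0,1]]]'>/dev/null; python3 -c "from h import *;where()"; python3 -m crank '[[[2,0,0,0,1],[2,0,0,0,1],[2,0,0,0,1],[0,0,0,0,1],[0,0,0,0,1]]]'>/dev/null; python3 -c "from h import *;where()"; python3 -m crank '[[[2,0,0,0,1],[1,0,0,0,1],[0,0,0,0,1],[0,0,0,0,1]]]'>/dev/null; python3 -c "from h import *;where()"
```

```text
t 7.07 console xyz mm [ 77.8   4.2 159.6] yaw err 0.0048 F [0.2 0.  0.2] w 0.007
t 7.48 console xyz mm [ 73.1   3.1 160.2] yaw err 0.0031 F [1.8 0.8 1.8] w 0.006
t 7.82 console xyz mm [ 70.3   2.7 160.4] yaw err 0.0028 F [4.3 1.3 4.4] w 0.006
```

```bash
python3 -m crank '[[[2,0,0,0,1],[1,0,0,0,1],[0,0,0,0,1],[0,0,0,0,1]]]'>/dev/null; python3 -c "from h import *;where()"; python3 -m crank '[[[2,0,0,0,1],[0,0,0,0,1],[0,0,0,0,1]]]'>/dev/null; python3 -c "from h import *;where()"
```

```text
t 8.15 console xyz mm [ 67.5   2.5 160.5] yaw err 0.0028 F [5.5 0.2 4.7] w 0.005
t 8.40 console xyz mm [ 66.    2.4 160.9] yaw err 0.0027 F [ 6.2 -0.1  5.6] w 0.003
```

```bash
python3 -m crank '[[[2,0,0,0,1],[0,0,0,0,1],[0,0,0,0,1]]]'>/dev/null; python3 -c "from h import *;where()"; python3 -m crank '[[[2,0,0,0,1],[0,0,0,0,1],[0,0,0,0,1]]]'>/dev/null; python3 -c "from h import *;where()"; python3 -m crank '[[[2,0,0,0,1],[0,0,0,0,1],[0,0,0,0,1]]]'>/dev/null; python3 -c "from h import *;where()"
```

```text
t 8.65 console xyz mm [ 64.2   2.4 161. ] yaw err 0.0028 F [ 6.2 -0.   5.6] w 0.005
t 8.90 console xyz mm [ 62.2   2.3 161. ] yaw err 0.0027 F [7.  0.6 5.8] w 0.008
t 9.15 console xyz mm [ 60.2   2.3 161. ] yaw err 0.0028 F [6.2 0.4 5.8] w 0.004
```

The middle lever is free, moving past 13 mm at a steady 6 N. I'll throw it.

```bash
python3 -m crank '[[[5,0,0,0,1],[5,0,0,0,1],[5,0,0,0,1],[5,0,0,0,1],[5,0,0,0,1],[5,0,0,0,1],[5,0,0,0,1],[5,0,0,0,1],[0,0,0,0,1]]]'>/dev/null; python3 -c "from h import *;where()"; python3 -m crank '[[[5,0,0,0,1],[5,0,0,0,1],[5,0,0,0,1],[5,0,0,0,1],[0,0,0,0,1]]]'>/dev/null; python3 -c "from h import *;where()"
```

```text
t 9.90 console xyz mm [ 17.    2.3 159.3] yaw err 0.0023 F [-0.5 -1.   0.5] w 0.007
t 10.32 console xyz mm [ -1.5   2.6 159.9] yaw err 0.0028 F [ 3.1  0.1 -1.5] w 0.005
```

```bash
python3 -m crank '[[[5,0,0,0,1],[5,0,0,0,1],[5,0,0,0,1],[0,0,0,0,1],[0,0,0,0,1]]]'>/dev/null; python3 -c "from h import *;where()"; python3 -m crank '[[[5,0,0,0,1],[5,0,0,0,1],[0,0,0,0,1],[0,0,0,0,1]]]'>/dev/null; python3 -c "from h import *;where()"
```

```text
t 10.73 console xyz mm [-17.5   2.3 159.4] yaw err 0.0025 F [-0.9 -0.6  0.6] w 0.004
t 11.07 console xyz mm [-26.9   2.4 159.6] yaw err 0.0027 F [-0.1  0.4 -0.3] w 0.008
```

The middle lever snapped over and the contact force is gone. Next I'll go round to the right lever.

```bash
python3 -m crank '[[[-29,0,0,0,1],[-29,0,0,0,1],[-29,0,0,0,1],[-28,0,0,0,1],[0,-31,0,0,1],[0,-31,0,0,1],[0,-30,0,0,1],[0,0,0,0,1],[0,0,0,0,1]]]'>/dev/null; python3 -c "from h import *;where()"; python3 -m crank '[[[6,0,0,0,1],[6,0,0,0,1],[0,0,0,0,1],[0,0,0,0,1]]]'>/dev/null; python3 -c "from h import *;where()"
```

```text
t 11.82 console xyz mm [ 87.9 -92.5 159.3] yaw err -0.0021 F [ 0.1 -0.1 -0.6] w 0.007
t 12.15 console xyz mm [ 76.4 -88.1 159.8] yaw err 0.0043 F [-0.2  0.6  0.5] w 0.007
```

```bash
python3 -m crank '[[[3,0,0,0,1],[2,0,0,0,1],[2,0,0,0,1],[0,0,0,0,1],[0,0,0,0,1]]]'>/dev/null; python3 -c "from h import *;where()"; python3 -m crank '[[[2,0,0,0,1],[0,0,0,0,1],[0,0,0,0,1]]]'>/dev/null; python3 -c "from h import *;where()";  python3 -m crank '[[[2,0,0,0,1],[0,0,0,0,1],[0,0,0,0,1]]]'>/dev/null; python3 -c "from h import *;where()"
```

```text
t 12.57 console xyz mm [ 70.8 -88.8 160.6] yaw err 0.0035 F [4.8 0.5 3.5] w 0.004
t 12.82 console xyz mm [ 68.9 -89.2 160.4] yaw err 0.0031 F [4.7 0.  3.8] w 0.005
t 13.07 console xyz mm [ 67.1 -89.3 160.7] yaw err 0.0031 F [5.5 2.2 4.7] w 0.007
```

```bash
python3 -m crank '[[[2,0,0,0,1],[0,0,0,0,1],[0,0,0,0,1]]]'>/dev/null; python3 -c "from h import *;where()"; python3 -m crank '[[[2,0,0,0,1],[0,0,0,0,1],[0,0,0,0,1]]]'>/dev/null; python3 -c "from h import *;where()"
```

```text
t 13.32 console xyz mm [ 65.6 -89.4 161. ] yaw err 0.0032 F [5.9 1.1 4.9] w 0.01
t 13.57 console xyz mm [ 63.7 -89.5 161.1] yaw err 0.0031 F [5.9 1.1 5.7] w 0.005
```

```bash
python3 -m crank '[[[2,0,0,0,1],[0,0,0,0,1],[0,0,0,0,1]]]'>/dev/null; python3 -c "from h import *;where()"; python3 -m crank '[[[2,0,0,0,1],[0,0,0,0,1],[0,0,0,0,1]]]'>/dev/null; python3 -c "from h import *;where()"
```

```text
t 13.82 console xyz mm [ 61.9 -89.6 161.3] yaw err 0.0032 F [6.9 0.4 5.8] w 0.002
t 14.07 console xyz mm [ 59.5 -89.7 160.9] yaw err 0.003 F [7.2 0.2 5.3] w 0.005
```

The right lever is free too, so I'll throw it.

```bash
python3 -m crank '[[[5,0,0,0,1],[5,0,0,0,1],[5,0,0,0,1],[5,0,0,0,1],[5,0,0,0,1],[5,0,0,0,1],[5,0,0,0,1],[5,0,0,0,1],[0,0,0,0,1]]]'>/dev/null; python3 -c "from h import *;where()"; python3 -m crank '[[[5,0,0,0,1],[5,0,0,0,1],[5,0,0,0,1],[5,0,0,0,1],[0,0,0,0,1]]]'>/dev/null; python3 -c "from h import *;where()"
```

```text
t 14.82 console xyz mm [ 16.3 -89.7 159.4] yaw err 0.002 F [-0.9  0.6  0.1] w 0.002
t 15.23 console xyz mm [ -2.5 -89.4 159.9] yaw err 0.0028 F [ 1.5  0.3 -0.6] w 0.006
```

```bash
python3 -m crank '[[[5,0,0,0,1],[5,0,0,0,1],[5,0,0,0,1],[5,0,0,0,1],[5,0,0,0,1],[0,0,0,0,1],[0,0,0,0,1]]]'>/dev/null; python3 -c "from h import *;where()"
```

```text
t 15.82 console xyz mm [-27.8 -89.7 159.7] yaw err 0.0024 F [ 0.8  0.1 -0.1] w 0.004
```

```bash
python3 -m crank '[[[-29,0,0,0,1],[-29,0,0,0,1],[-29,0,0,0,1],[-29,0,0,0,1],[0,36,0,0,1],[0,36,0,0,1],[0,36,0,0,1],[0,36,0,0,1],[0,36,0,0,1],[0,0,0,0,1]]]'>/dev/null; python3 -m crank '[[[0,0,0,0,1],[0,0,0,0,1]]]'>/dev/null; python3 -c "from h import *;where()"
```

```text
t 16.82 console xyz mm [ 88.1  90.1 159.5] yaw err 0.003 F [ 1.  -0.3  0.2] w 0.004
```

```bash
python3 -m crank '[[[6,0,0,0,1],[6,0,0,0,1],[3,0,0,0,1],[2,0,0,0,1],[2,0,0,0,1],[0,0,0,0,1],[0,0,0,0,1]]]'>/dev/null; python3 -c "from h import *;where()"; python3 -m crank '[[[2,0,0,0,1],[0,0,0,0,1],[0,0,0,0,1]]]'>/dev/null; python3 -c "from h import *;where()"; python3 -m crank '[[[2,0,0,0,1],[0,0,0,0,1],[0,0,0,0,1]]]'>/dev/null; python3 -c "from h import *;where()"
```

```text
t 17.40 console xyz mm [ 70.   90.  160.4] yaw err 0.002 F [ 4.  -1.6  2.3] w 0.006
t 17.65 console xyz mm [ 68.2  90.5 160.4] yaw err 0.0027 F [ 4.8 -1.7  4.5] w 0.008
t 17.90 console xyz mm [ 66.6  90.8 160.6] yaw err 0.003 F [ 5.5 -1.3  4.9] w 0.007
```

```bash
python3 -m crank '[[[2,0,0,0,1],[0,0,0,0,1],[0,0,0,0,1]]]'>/dev/null; python3 -c "from h import *;where()"; python3 -m crank '[[[2,0,0,0,1],[0,0,0,0,1],[0,0,0,0,1]]]'>/dev/null; python3 -c "from h import *;where()"
```

```text
t 18.15 console xyz mm [ 65.   90.9 160.9] yaw err 0.003 F [ 5.8 -0.6  4.8] w 0.006
t 18.40 console xyz mm [ 63.2  91.1 161.1] yaw err 0.0032 F [ 6.2 -1.3  5.9] w 0.007
```

The left lever now gives freely, so I'll throw it.

```bash
python3 -m crank '[[[4,0,0,0,1],[4,0,0,0,1],[5,0,0,0,1],[5,0,0,0,1],[5,0,0,0,1],[5,0,0,0,1],[5,0,0,0,1],[5,0,0,0,1],[5,0,0,0,1],[0,0,0,0,1]]]'>/dev/null; python3 -c "from h import *;where()"; python3 -m crank '[[[5,0,0,0,1],[5,0,0,0,1],[5,0,0,0,1],[5,0,0,0,1],[0,0,0,0,1]]]'>/dev/null; python3 -c "from h import *;where()"
```

```text
t 19.23 console xyz mm [ 16.8  90.5 159.3] yaw err 0.0027 F [-0.1 -0.1 -0.6] w 0.01
t 19.65 console xyz mm [ -1.8  90.5 159.9] yaw err 0.0027 F [ 3.3  0.7 -0.5] w 0.007
```

```bash
python3 -m crank '[[[5,0,0,0,1],[5,0,0,0,1],[5,0,0,0,1],[5,0,0,0,1],[5,0,0,0,1],[0,0,0,0,1],[0,0,0,0,1]]]'>/dev/null; python3 -c "from h import *;where()"; python3 -m crank '[[[-20,0,0,0,1],[-20,0,0,0,1],[0,0,-30,0,1],[0,0,-30,0,1],[0,0,-30,0,1],[0,35,0,0,1],[0,40,0,0,1],[0,40,0,0,1],[0,40,0,0,1],[0,40,0,0,1]]]'>/dev/null;python3 -m crank '[[[0,40,0,0,1],[0,40,0,0,1],[0,40,0,0,1],[0,20,0,0,1],[0,0,0,0,1],[0,0,0,0,1]]]'>/dev/null
python3 - <<'E'
from h import *;where()
from bench import get_image
import cv2
d=get_image("scene");t=get_image("top")
f=lambda a:cv2.resize(np.clip(a[:,:,::-1].astype(float)*2,0,255).astype(np.uint8),(400,400),interpolation=cv2.INTER_CUBIC)
cv2.imwrite("pics/s2.png",np.hstack([f(d["pixels"][110:270,160:320]),f(t["pixels"][120:290,195:365])]))
E
```

```text
t 20.23 console xyz mm [-27.3  90.4 159.6] yaw err 0.0028 F [0.5 1.  1.1] w 0.004
t 21.57 console xyz mm [ 11.6 427.1 248.8] yaw err 0.006 F [-0.8 -0.2  0.3] w 0.006
```

View pics/s2.png

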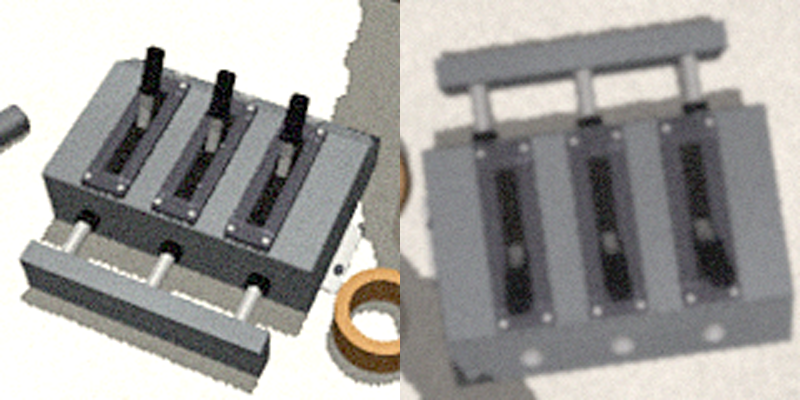

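Both views show all three grips leaning the same way to the front (scene panel (153,70), (223,95), (295,118)). The arm is clear and the other objects haven't moved.

```bash
python3 -c "
from bench import job
print(job.close_job())"
```

```text
the job is handed in; nothing more can be done
None
```

All three levers were thrown to OFF in the order middle, right, left, and the last pictures show them all leaning to the front with the arm clear; I handed the job in at about 21.6 s of the 72 s, but no verdict came back.

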